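# Fit the light tube and hold the lamp shutter half open

## Robot

A 6-joint arm with a two-finger parallel gripper is mounted at the origin on the work surface. World frame = base frame: x ahead of the robot, y to its left, z up, the work surface at z = 0. Lengths are in m, angles in rad, forces in N, time in s.
With the tool pointing down it reaches from about 0.25 to 0.725 m from the base axis. Payload 9.7 kg.
Tool frame: the origin (TCP) lies between the finger pads; the fingertips stand 22 mm ahead of it and the grasp point (between the pads) lies 3 mm ahead of it (robot.finger_overhang is the distance from the TCP to the fingertips, in m); z points along the fingers, y is the line along which they close (so a half turn about z gives the same grasp; the last joint's range is limited). The gripper opens to 85 mm and grips with 20 to 120 N. Pads are 22 mm wide; open, the fingers measure 114 mm over their backs; the gripper's body (76 mm by 85 mm) begins 54 mm behind the grasp point. The pads swing forward as they close: fully open they stand 13 mm farther back than shut.
Start: joints at [-1.228, 0.087, 0.176, 1.66, 0, 1.571], TCP at [0.185, -0.518, 0.253] pointing down, gripper open.
Joint ranges: [-3.13, 3.13], [-0.85, 1.81], [-1.15, 1.24], [-2.2, 2.28], [-1.44, 1.52], [-3.14, 3.14]. Speed limits (rad/s): [2.22, 2.22, 2.57, 3.14, 3.14, 3.14].

## Interface

Orientations are given as a rotation vector (axis times angle).
In Python, from cell import robot, viewer gives the robot as it stands.
- The arm moves only by the shell command python3 -m pendant 'ROWS' [FORCE]. ROWS is JSON, a list that holds one entry, the list of rows, each a list of 7 numbers: the closure in counts, from 0 (fully open) to 255 (shut), then the shift along the tool's x, y, z in mm, then the turn, a rotation vector about the tool's x, y, z in rad. In form: [[[claw, dx, dy, dz, wx, wy, wz], ...]]. A call has 1 to 12 rows; each row shifts and turns the commanded pose from where the row before left it, along the tool's axes as they then stand; what a row does not reach is not made up. A row lasts 1/10 s, in which the tool goes at most 50 mm and 8.59 degrees, less where a joint would pass 70% of its speed; a pose out of reach is approached as far as the arm can. A call is refused whole if a number of a shift passes 50 or a number of a turn 0.15, either way. A call with a gripper value outside its range is refused whole. The fingers move at their own pace and stop on an object; FORCE is the grip in N (left out, the last holds). Time passes only in rows, so rows that do not move let the fingers close. It gives the time, the measured TCP pose, the force, the opening and the grip force at its end, in the units of the state.
- robot.get_state(): the state, without advancing time (a new reading comes with each control period).
- viewer.grab_frame(name): name is "scene" or "top" or "wrist"; returns a dict with "image" (384x512x3 uint8, red, green, blue), "K" (3x3 intrinsics, pixels), "dist" ([k1, k2, p1, p2, k3] as OpenCV has them; the pictures are not rectified), "R" (3x3) and "t" (3): a world point X has camera coordinates R X + t. Camera axes: x right, y down, z forward; pixel columns grow to the right and rows downward; lengths in m; the calibration is good to about 2 mm. A picture is of the moment at which its call begins. There is no depth.
- robot.hand_in(): hands the job in; it is judged then, once.
The state is a dict: "t": time; "qpos": joint angles; "qd": joint speeds; "joint_efforts": joint torques, N m; "ee_pos": TCP position; "tool_rot": TCP orientation; "force": force on the tool from outside, world axes, zero at the start; "ft_torque": the same for the moment, N m; "opening": finger opening in m; "grasp_force": force on a finger pad.
Only numpy, scipy, OpenCV 4.12 (cv2) and the standard library are available. Lean on these libraries where they do the work, as an engineer would, in place of code of your own. Each camera call takes 0.05 s, during which the arm holds its last target. There are 200 camera calls.

## Task

Set up the classroom lamp box: of the three black tubes on the wooden board, take the one that fits snugly in the round socket, stand it upright and fully down in the socket, and let go of it. Then slide the spring-loaded shutter by its upright tab, away from the socket, to half travel (the long middle mark) and keep holding it there: finish while still holding it, because it springs shut when released. Leave the ink bottle, the jar and the blue paperweight where they are.

Things in the scene. Friction and masses are not known exactly. Their poses are not given: they have to be found in the camera images.
- lamp_box: Grey lamp box fixed to the desk, 120 (its x) x 260 (its y) mm, flat top 60 mm above the desk. Origin: centre of its underside, at desk level; z up. On top: an aluminium collar block, 70 x 70 mm, its top 90 mm above the desk, centred at y = +85 mm, with the round socket; towards -y the flat steel shutter plate with its tab.
- half_mark (a point): Where the tab's centre must stand at half travel, at box-top height (lamp box y = -60 mm, z = 60 mm). On the box top, on both sides of the shutter plate, are three black marks: short (closed, y = -30 mm), long (half, y = -60 mm), short (fully open, y = -90 mm). A thin black line across the plate under the tab points at them.
- socket (a point): Centre of the socket's mouth, in the collar's top face, 90 mm above the desk. The socket is a vertical round blind hole, 41.5 mm across and 18 mm deep, with a 3 mm chamfer at the mouth. A tube fully down has its underside 18 mm below this point and stands 42 mm out of the collar. Axes as the lamp box.
- shutter (a joint): Travel of the shutter in m: 0 closed, grows as it slides along the lamp box's -y, away from the socket; 0.060 is fully open, 0.030 is half travel. A spring closes it: about 4 N at the closed stop, rising by 2 N per 10 mm to 10 N at half and 16 N fully open.
- shutter_tab (a point): Upright steel tab on the shutter plate, one piece with it: 30 mm (lamp box x) x 14 mm (lamp box y, the direction of sliding) x 48 mm tall. This point: centre of its underside, on the plate, 64 mm above the desk; its top is 112 mm above the desk. Closed, it stands at y = -30 mm in the lamp box frame, 73 mm clear of the collar; at half travel at y = -60 mm. Axes as the lamp box.
- board: Wooden board fixed to the desk, 190 x 190 x 10 mm, on which the tubes stand. Origin: centre of its underside, at desk level; z up.
- tube_a: A plain black plastic tube, open at both ends, 30 mm outside diameter, 4 mm wall, 60 mm tall, about 50 g, standing upright on the wooden board. Origin: centre of its underside; z along the tube, up. Too thin: loose in the socket.
- tube_b: A plain black plastic tube, open at both ends, 38 mm outside diameter, 4 mm wall, 60 mm tall, about 50 g, standing upright on the wooden board. Origin: centre of its underside; z along the tube, up. The one that fits the socket, with 3.5 mm of play in diameter.
- tube_c: A plain black plastic tube, open at both ends, 46 mm outside diameter, 4 mm wall, 60 mm tall, about 50 g, standing upright on the wooden board. Origin: centre of its underside; z along the tube, up. Too thick to enter the socket.
- ink_bottle: Bystander: black bottle with white cap, 44 mm diameter, 130 mm tall, standing on the desk. Origin: centre of its underside.
- jar: Bystander: glass jar with a lid, 72 mm diameter, 100 mm tall, standing on the desk. Origin: centre of its underside.
- paperweight: Bystander: blue metal bar lying on the desk, 30 (x) x 150 (y) x 16 mm. Origin: centre of its underside.
Mind the look-alikes: they are no part of the job. Leave any green look-alike of the tube_b alone.

How it is judged:
By the outcome, as a careful person would: the job done as asked, in the order asked, and still so for the second after the job is handed in, while the arm keeps its last pose, push and grip.
It also fails if it takes over 56 s, if anything falls off the work surface, if the arm or the gripper's body presses on something with over 40 N, if the wrist force passes 120 N, or if a joint passes its speed limit or range.

## Working session

There is one attempt and no reset: what is moved stays moved. The work goes in short steps, Python scripts to look and compute and a shell command to move; the robot and the scene stay as the last step left them, time stands still between calls to the robot, and variables do not carry over. Pictures are saved under pics/ and viewed, at most 10 in all, crops included, and the job is handed in when it is done.

```bash
mkdir -p pics
python3 - <<'E'
from cell import robot, viewer
import cv2, pickle
s=robot.get_state()
print(s['t'],s['ee_pos'],s['tool_rot'],s['opening'],s['force'])
for n in ('top','scene'):
    f=viewer.grab_frame(n); pickle.dump(f,open(n+'.pkl','wb'))
    im=cv2.cvtColor(f['image'],cv2.COLOR_RGB2BGR)
    cv2.imwrite(f'pics/{n}0.png',cv2.resize(im,(800,600),interpolation=cv2.INTER_CUBIC))
    print(n,f['K'],f['dist'],f['R'],f['t'])
E
```

```text
0.0 [ 0.18480384 -0.51781494  0.25260845] [-3.09434543e+00 -5.35629663e-01  3.37261617e-04] 0.08522734394786377 [0.15815345 0.17298132 0.3609757 ]
top [[403.17405004   0.         250.34390719]
 [  0.         403.17405004 188.72274099]
 [  0.           0.           1.        ]] [-0.1312876  0.         0.         0.         0.       ] [[ 0.04654385 -0.9989124  -0.00277278]
 [-0.97732271 -0.0449635  -0.20692656]
 [ 0.20657683  0.01234106 -0.97835255]] [-0.04616276  0.57512763  1.27897715]
scene [[391.17319567   0.         252.67735822]
 [  0.         391.17319567 188.18796187]
 [  0.           0.           1.        ]] [-0.01826758  0.          0.          0.          0.        ] [[ 0.16719697  0.98576072  0.01791571]
 [ 0.77987366 -0.12111493 -0.61410769]
 [-0.60319338  0.11664894 -0.78901887]] [-0.09040011 -0.39727468  1.49883072]
```

View pics/top0.png

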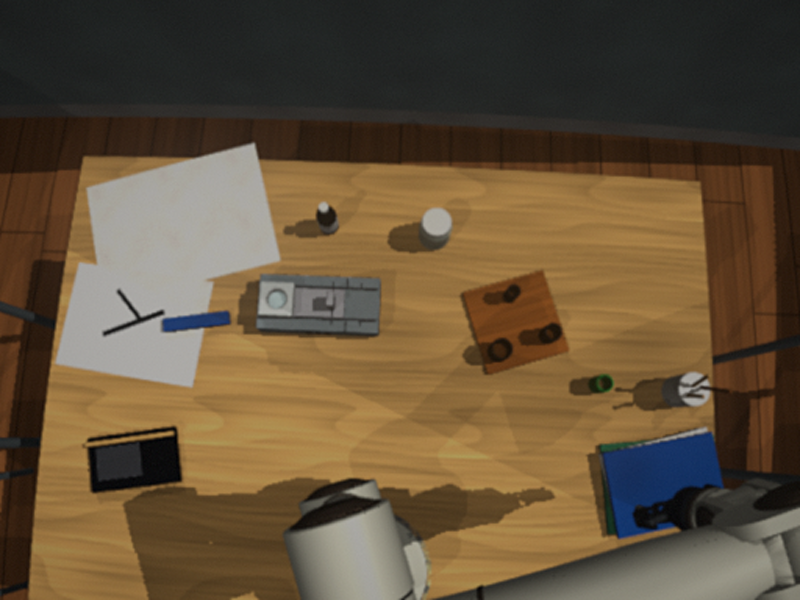

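View pics/scene0.png

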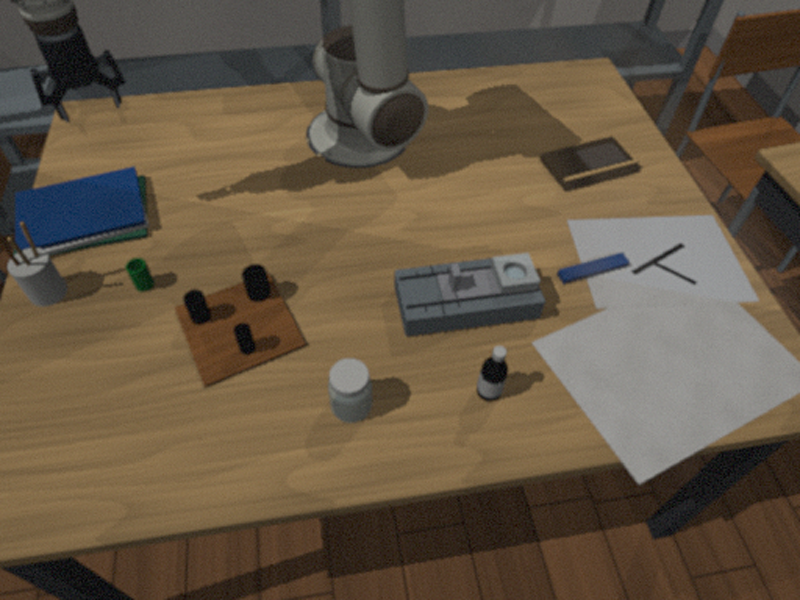

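The top view shows the tubes at about (511,293) thin, (549,333) medium and (499,350) thick, the box at (320,305) with its socket at (277,298), and the tab at (325,300). I'll enlarge the crops next.

```bash
cat > h.py <<'E'
import cv2, numpy as np, pickle
def crop(n,f,u0,v0,w,h,k):
    im=cv2.cvtColor(f['image'],cv2.COLOR_RGB2BGR)[v0:v0+h,u0:u0+w]
    im=cv2.resize(im,None,fx=k,fy=k,interpolation=cv2.INTER_CUBIC)
    return np.clip(im.astype(float)*1.6,0,255).astype(np.uint8)
def ray(f,uv):
    p=cv2.undistortPoints(np.array([[uv]],float),f['K'],f['dist'])[0,0]
    R,t=np.array(f['R']),np.array(f['t']); return -R.T@t, R.T@np.array([p[0],p[1],1])
def at_z(f,uv,z):
    c,d=ray(f,uv); return c+d*(z-c[2])/d[2]
def proj(f,X):
    return cv2.projectPoints(np.array(X,float).reshape(-1,3),cv2.Rodrigues(np.array(f['R']))[0],np.array(f['t']),f['K'],f['dist'])[0][:,0]
E
python3 - <<'E'
from h import *
t=pickle.load(open('top.pkl','rb')); s=pickle.load(open('scene.pkl','rb'))
a=crop('',t,158,165,96,60,4.0*1.0416);b=crop('',t,290,168,80,75,4)
c=crop('',s,246,155,106,65,3.77);d=crop('',s,108,160,92,90,3.33)
W=np.zeros((600,800,3),np.uint8)
for im,(x,y) in ((a,(0,0)),(b,(410,0)),(c,(0,305)),(d,(410,300))):
    W[y:y+im.shape[0],x:x+im.shape[1]]=im[:600-y,:800-x]
cv2.imwrite('pics/c1.png',W)
E
```

```text
(no output)
```

View pics/c1.png

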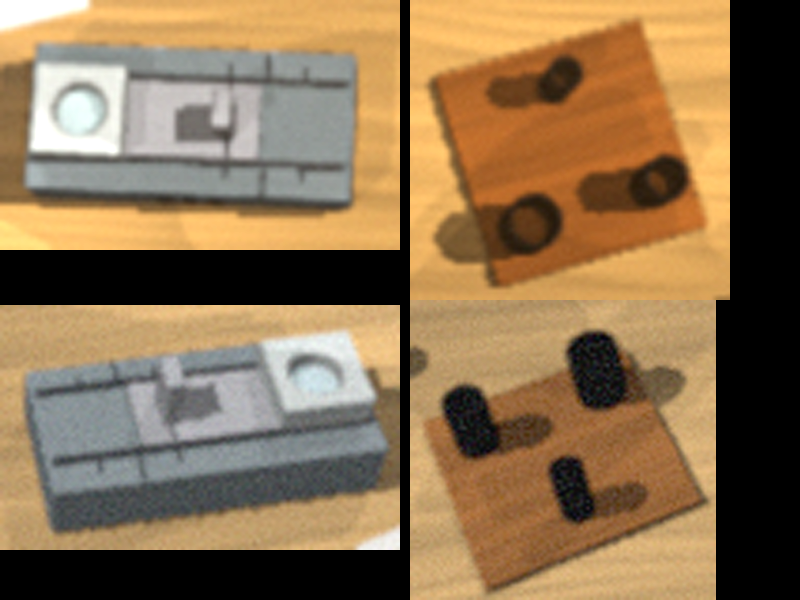

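Run:
```python
from h import *
from scipy.optimize import least_squares
t=pickle.load(open('top.pkl','rb')); s=pickle.load(open('scene.pkl','rb'))
k=25/6
A=[(35,120,90,37,66),(35,50,90,128,64),(-35,50,90,124,155),(-35,120,90,33,150),(60,130,60,37,44),(60,-130,60,356,56),(-60,130,60,27,190),(-60,-130,60,351,197),(0,85,90,79,109)]
C=[(-35,50,90,263,345),(-35,120,90,350,333),(35,120,90,376,388),(35,50,90,281,411),(-60,-130,60,26,375),(60,-130,60,48,494),(60,130,60,386,435),(0,85,90,316,375)]
A=np.array(A,float);C=np.array(C,float)
ua=A[:,3:]/k+[158,165]; uc=(C[:,3:]-[0,305])/3.77+[246,155]
def W(p,P):
    c,n=np.cos(p[2]),np.sin(p[2]);P=P/1000
    return np.c_[p[0]+c*P[:,0]-n*P[:,1],p[1]+n*P[:,0]+c*P[:,1],P[:,2]]
def r(p): return np.r_[(proj(t,W(p,A[:,:3]))-ua).ravel(),(proj(s,W(p,C[:,:3]))-uc).ravel()]
for g in (lambda p:r(p),lambda p:r(p)[:18],lambda p:r(p)[18:]):
    q=least_squares(g,[.5,.1,0],loss='soft_l1'); print(q.x,np.abs(q.fun).mean())
    print('sock',W(q.x,np.array([[0,85,90.]])),'half',W(q.x,np.array([[0,-60,64.]])))
# tubes: mask fit of dark pixels in scene view
g=cv2.cvtColor(s['image'],cv2.COLOR_RGB2GRAY); m=(g<28).astype(np.uint8); m[:150]=0;m[260:]=0;m[:,:105]=0;m[:,200:]=0
n,l,st,ce=cv2.connectedComponentsWithStats(m)
th=np.linspace(0,2*np.pi,40,endpoint=False)
for i in range(1,n):
    if st[i,4]<60: continue
    pts=np.argwhere(l==i)[:,::-1]; c=pts.mean(0); x0=at_z(s,c,.04)
    best=None
    for D in (30,38,46):
        def sil(xy):
            X=np.array([[xy[0]+D/2e3*np.cos(a),xy[1]+D/2e3*np.sin(a),z] for z in(.01,.07) for a in th])
            h=cv2.convexHull((proj(s,X)*16).round().astype(np.int32)); M=np.zeros(m.shape,np.uint8); cv2.fillConvexPoly(M,h,1,shift=4); return M,h
        def e(xy):
            M,h=sil(xy); mm=cv2.moments(h/16.); return mm['m10']/mm['m00']-c[0],mm['m01']/mm['m00']-c[1]
        q=least_squares(e,x0[:2],diff_step=.003).x; M=sil(q)[0]
        X=proj(t,[[q[0],q[1],.07],[q[0],q[1],.01]])
        print(i,D,q,'err',(M!=(l==i)).sum(),st[i,4],'top rim/base in crop b',((X-[290,168])*4+[410,0]).round())
```

```text
[0.5540454  0.13387481 0.02004146] 0.8539608875056284
sock [[0.55234199 0.21885774 0.09      ]] half [[0.5552478  0.07388686 0.064     ]]
[0.55251539 0.13288476 0.01790823] 0.38102852914720764
sock [[0.55099327 0.21787113 0.09      ]] half [[0.55358983 0.07289438 0.064     ]]
[0.55716878 0.13470489 0.00497784] 1.0605292028731714
sock [[0.55674566 0.21970383 0.09      ]] half [[0.55746744 0.07470563 0.064     ]]Traceback (most recent call last):
  File "<stdin>", line 30, in <module>
    return func(*args, **kwargs)
    vector_fun = VectorFunction(
        fun_wrapped,
    ...<6 lines>...
        workers=workers
    )
    self._update_fun()
    ~~~~~~~~~~~~~~~~^^
    self.f = self.fun_wrapped(xp_copy(self.x))
             ~~~~~~~~~~~~~~~~^^^^^^^^^^^^^^^^^
    return np.atleast_1d(self.fun(x))
                         ~~~~~~~~^^^
    return self.f(x, *self.args, **self.kwargs)
           ~~~~~~^^^^^^^^^^^^^^^^^^^^^^^^^^^^^^
  File "<stdin>", line 29, in e
cv2.error: OpenCV(4.12.0) /io/opencv/modules/imgproc/src/moments.cpp:622: error: (-5:Bad argument) Invalid image type (must be single-channel) in function 'moments'
```

Run:
```python
from h import *
from scipy.optimize import least_squares
t=pickle.load(open('top.pkl','rb')); s=pickle.load(open('scene.pkl','rb'))
g=cv2.cvtColor(s['image'],cv2.COLOR_RGB2GRAY); m=(g<28).astype(np.uint8); m[:150]=0;m[260:]=0;m[:,:105]=0;m[:,200:]=0
n,l,st,ce=cv2.connectedComponentsWithStats(m)
th=np.linspace(0,2*np.pi,40,endpoint=False)
for i in range(1,n):
    if st[i,4]<60: continue
    pts=np.argwhere(l==i)[:,::-1]; c=pts.mean(0); x0=at_z(s,c,.04)
    for D in (30,38,46):
        def sil(xy):
            X=np.array([[xy[0]+D/2e3*np.cos(a),xy[1]+D/2e3*np.sin(a),z] for z in(.01,.07) for a in th])
            h=cv2.convexHull(proj(s,X).astype(np.float32)); M=np.zeros(m.shape,np.uint8); cv2.fillConvexPoly(M,(h*16).round().astype(np.int32),1,shift=4); return M,h
        def e(xy):
            mm=cv2.moments(sil(xy)[1]); return mm['m10']/mm['m00']-c[0],mm['m01']/mm['m00']-c[1]
        q=least_squares(e,x0[:2],diff_step=.003).x; M=sil(q)[0]
        X=proj(t,[[q[0],q[1],.07],[q[0],q[1],.01]])
        print(i,D,q.round(4),'err',(M!=(l==i)).sum(),st[i,4],((X-[290,168])*4+[410,0]).round())
```

```text
1 30 [ 0.4746 -0.2544] err 62 289 [[534. 216.]
 [522. 225.]]
1 38 [ 0.4745 -0.2544] err 26 289 [[534. 216.]
 [522. 225.]]
1 46 [ 0.4745 -0.2543] err 95 289 [[534. 216.]
 [522. 225.]]
2 30 [ 0.5154 -0.3623] err 32 229 [[665. 172.]
 [648. 183.]]
2 38 [ 0.5154 -0.3623] err 107 229 [[665. 172.]
 [647. 183.]]
2 46 [ 0.5154 -0.3623] err 201 229 [[665. 172.]
 [647. 183.]]
3 30 [ 0.5982 -0.2789] err 93 164 [[565.  69.]
 [552.  84.]]
3 38 [ 0.5982 -0.2788] err 175 164 [[565.  69.]
 [552.  84.]]
3 46 [ 0.5982 -0.2788] err 277 164 [[565.  69.]
 [552.  84.]]
```

Tube areas of 164, 229 and 289 px make the medium one, at about (0.515, -0.362), tube_b. The box fits well from the top view. I'll move over the tube now.

```bash
python3 -m pendant '[[[0,36.3,-3.6,2,0,0,0],[0,36.3,-3.6,2,0,0,0],[0,36.3,-3.6,2,0,0,0],[0,36.3,-3.6,2,0,0,0],[0,36.3,-3.6,2,0,0,0],[0,36.3,-3.6,2,0,0,0],[0,36.3,-3.6,2,0,0,0],[0,36.3,-3.6,2,0,0,0],[0,36.3,-3.6,2,0,0,0],[0,36.3,-3.6,2,0,0,0],[0,0,0,0,0,0,0.14],[0,0,0,0,0,0,0.14]]]' 30
python3 - <<'E'
from cell import robot, viewer
from h import *
s=robot.get_state(); print(s['t'],s['ee_pos'],s['tool_rot'],s['qpos'])
f=viewer.grab_frame('wrist'); pickle.dump(f,open('w1.pkl','wb'))
cv2.imwrite('pics/w1.png',crop('',f,0,0,512,384,1.5))
print(f['R'],f['t'],proj(f,[[.515,-.362,.07],[.515,-.362,.01]]))
E
```

```text
t: 1.3
ee_pos: [0.5156, -0.3611, 0.2321]
tool_rot: [-3.139, -0.093, 0.002]
force: [0.2, -0.9, -0.0]
opening: 0.0854
grasp_force: 0.0
1.3 [ 0.51557393 -0.36113073  0.2321423 ] [-3.13914486e+00 -9.30189883e-02  2.24446715e-03] [-6.11025139e-01  2.78925462e-01  3.55296857e-01  1.64895269e+00
  2.78085854e-06  2.47132095e+00]
[[ 0.05813507 -0.99830822 -0.00100463]
 [-0.9612011  -0.05624595  0.27005339]
 [-0.26965303 -0.01473392 -0.96284483]] [-0.3904277   0.44522045  0.49055088] [[252.93039919 183.86156659]
 [252.84007522 171.7411993 ]]
```

View pics/w1.png

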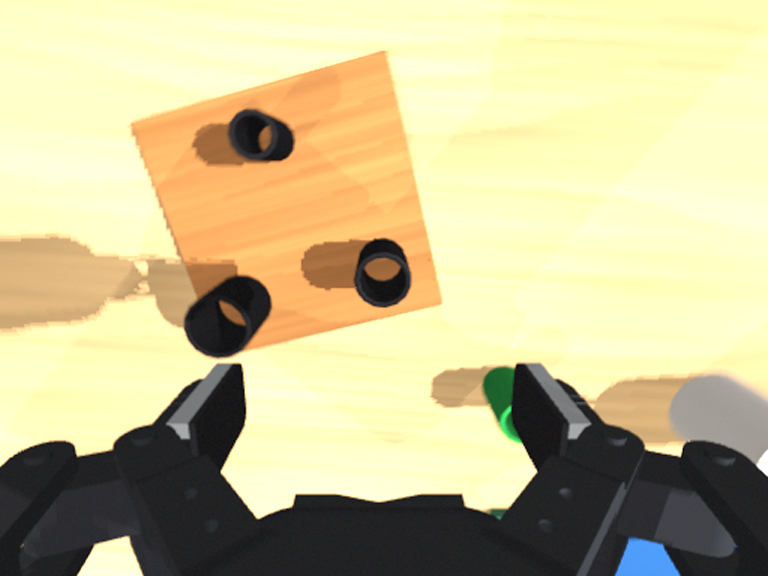

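The wrist view shows the medium tube's rim centred at (382,279), i.e. (254.7,186) in raw pixels, within 2 px of where I predicted. Joint 6 would run out of range at the box with this yaw, so I'll make the half turn now.

```bash
python3 -m pendant '[[[100,0,0,0,0,0,-0.1476],[100,0,0,0,0,0,-0.1476],[100,0,0,0,0,0,-0.1476],[100,0,0,0,0,0,-0.1476],[100,0,0,0,0,0,-0.1476],[100,0,0,0,0,0,-0.1476],[100,0,0,0,0,0,-0.1476],[100,0,0,0,0,0,-0.1476],[100,0,0,0,0,0,-0.1476],[100,0,0,0,0,0,-0.1476],[100,0,0,0,0,0,-0.1476],[100,0,0,0,0,0,-0.1476]]]' | head -1
python3 -m pendant '[[[100,0,0,0,0,0,-0.1476],[100,0,0,0,0,0,-0.1476],[100,0,0,0,0,0,-0.1476],[100,0,0,0,0,0,-0.1476],[100,0,0,0,0,0,-0.1476],[100,0,0,0,0,0,-0.1476],[100,0,0,0,0,0,-0.1476],[100,0,0,0,0,0,-0.1476],[100,0,0,0,0,0,-0.1476],[100,0,0,0,0,0,0]]]'
python3 - <<'E'
from cell import robot, viewer
from h import *
s=robot.get_state(); print(s['t'],s['ee_pos'],s['tool_rot'],s['qpos'][5])
f=pickle.load(open('w1.pkl','rb')); print(at_z(f,(254.7,186),.07))
f=viewer.grab_frame('wrist'); pickle.dump(f,open('w2.pkl','wb'))
cv2.imwrite('pics/w2.png',crop('',f,0,0,512,384,1.5))
print(proj(f,[[.515,-.362,.07]])*1.5)
E
```

```text
t: 2.55
t: 3.55
ee_pos: [0.5144, -0.3622, 0.233]
tool_rot: [0.04, -3.141, -0.0]
force: [0.4, 0.5, -0.2]
opening: 0.0516
grasp_force: 0.0
3.55 [ 0.514428   -0.36217961  0.23297685] [ 3.95630631e-02 -3.14089242e+00 -4.83135775e-04] -0.6386191061417125
[ 0.51296724 -0.36384293  0.07      ]
[[378.82867682 278.06413051]]
```

View pics/w2.png

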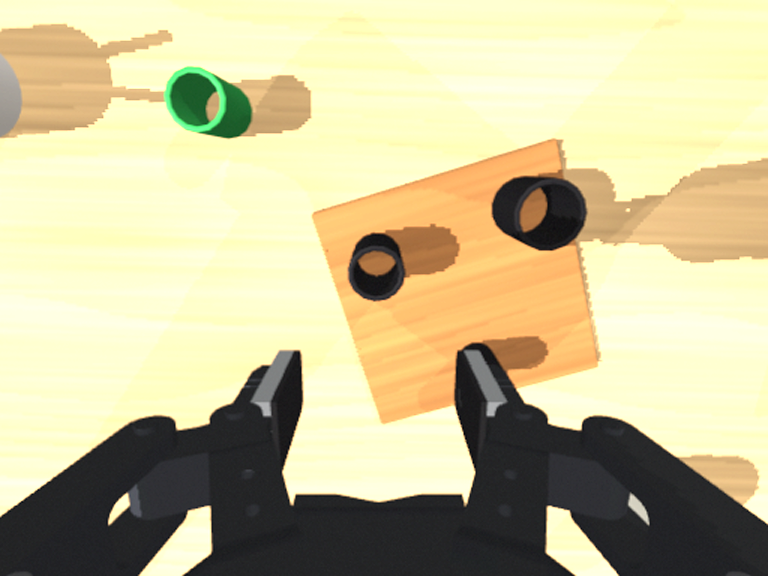

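```bash
python3 -m pendant '[[[100,1.9,-1.8,30,0,0,0],[100,0,0,35,0,0,0],[100,0,0,35,0,0,0],[100,0,0,30,0,0,0],[100,0,0,25,0,0,0],[100,0,0,18,0,0,0],[100,0,0,0,0,0,0]]]'
python3 -m pendant '[[[255,0,0,0,0,0,0],[255,0,0,0,0,0,0],[255,0,0,0,0,0,0],[255,0,0,0,0,0,0],[255,0,0,0,0,0,0],[255,0,0,0,0,0,0]]]' 30
```

```text
t: 4.3
ee_pos: [0.5113, -0.363, 0.0572]
tool_rot: [0.028, -3.137, -0.005]
force: [0.4, 0.3, -0.2]
opening: 0.0522
grasp_force: 0.0
t: 4.9
ee_pos: [0.513, -0.3641, 0.0609]
tool_rot: [-0.033, 3.141, -0.001]
force: [-0.7, 0.1, 2.0]
opening: 0.0376
grasp_force: 30.3
```

```bash
python3 -m pendant '[[[255,0,0,-25,0,0,0],[255,0,0,-40,0,0,0],[255,0,0,-45,0,0,0],[255,0,0,-40,0,0,0],[255,-2,20,0,0,0,0],[255,-3.6,40,0,0,0,0],[255,-3.6,43,0,0,0,0],[255,-3.6,43,0,0,0,0],[255,-3.6,43,0,0,0,0],[255,-3.6,43,0,0,0,0],[255,-3.6,43,0,0,0,0],[255,-3.6,43,0,0,0,0]]]'
python3 -m pendant '[[[255,-3.6,43,0,0,0,0],[255,-3.6,43,0,0,0,0],[255,-3.6,43,0,0,0,0],[255,-3.6,43,0,0,0,0],[255,-3.6,43,0,0,0,0],[255,-3.6,35,0,0,0,0],[255,-3.6,20,0,0,0,0],[255,-1,0,0,0,0,0],[255,0,0,0,0,0,0],[255,0,0,0,0,0,0]]]'
python3 - <<'E'
from cell import robot, viewer
from h import *
f=viewer.grab_frame('wrist'); pickle.dump(f,open('w3.pkl','wb'))
cv2.imwrite('pics/w3.png',crop('',f,0,0,512,384,1.5))
s=robot.get_state(); print(s['t'],s['ee_pos'],s['tool_rot'],s['qpos'][5],s['opening'])
print(proj(f,[[.551,.218,.09]])*1.5)
E
```

```text
t: 6.1
ee_pos: [0.5331, -0.0437, 0.2104]
tool_rot: [-0.032, 3.141, -0.0]
force: [1.8, -0.5, 0.6]
opening: 0.0377
grasp_force: 30.3
t: 7.1
ee_pos: [0.5541, 0.2239, 0.2104]
tool_rot: [0.031, -3.141, 0.0]
force: [-0.4, -1.1, -0.2]
opening: 0.0373
grasp_force: 30.3
7.15 [0.55408908 0.22385263 0.21047342] [-3.04337235e-02  3.14133179e+00 -2.40310714e-04] 0.36465609232965895 0.03760654811071258
[[368.27399329 289.81644364]]
```

View pics/w3.png

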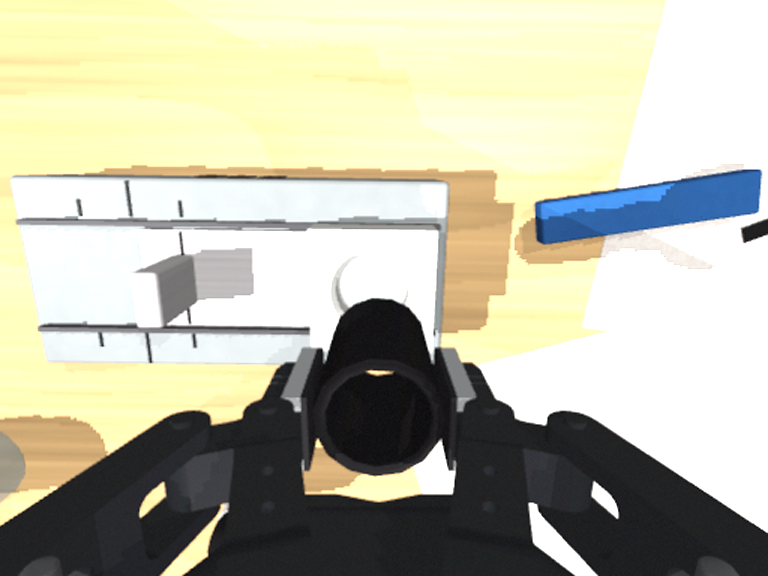

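The brightening washed out the collar: the socket is near (370,285), partly hidden by the tube, with the tab at (165,290). I'll make a darker, enlarged crop of the same frame.

Run:
```python
from h import *
f=pickle.load(open('w3.pkl','rb'))
im=cv2.cvtColor(f['image'],cv2.COLOR_RGB2BGR)
a=cv2.resize(im[110:245,5:310],None,fx=2.6,fy=2.6,interpolation=cv2.INTER_CUBIC)
b=im[150:232,205:300].astype(float); b=np.clip((b-90)*255/165,0,255).astype(np.uint8)
b=cv2.resize(b,None,fx=3,fy=3,interpolation=cv2.INTER_CUBIC)
W=np.zeros((600,800,3),np.uint8);W[:a.shape[0],:a.shape[1]]=a;W[353:353+b.shape[0],:b.shape[1]]=b[:247]
cv2.imwrite('pics/c2.png',W)
```

```text
(no output)
```

View pics/c2.png

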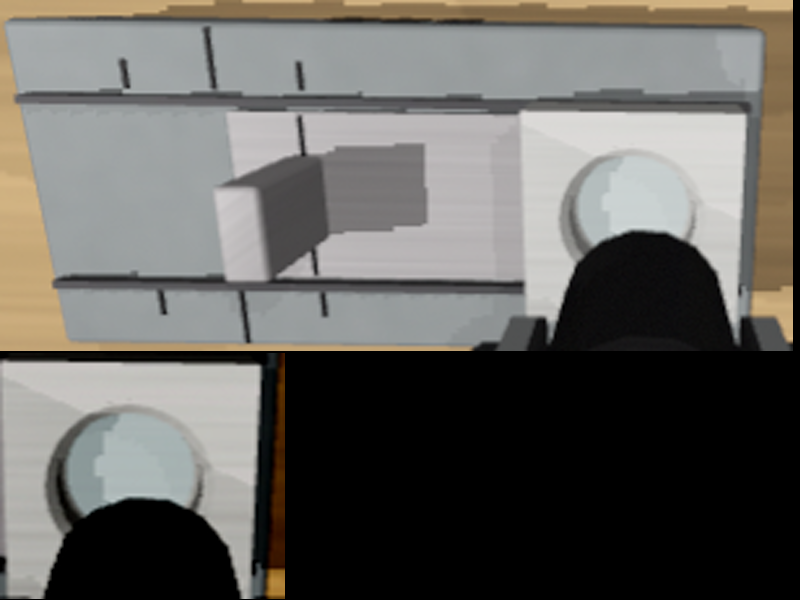

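Run:
```python
from h import *
from scipy.optimize import least_squares
f=pickle.load(open('w3.pkl','rb'))
raw=lambda p:np.array(p)/2.6+[5,110]
P=np.array([(-60,-130,60),(-60,130,60),(60,-130,60),(-35,50,90),(-35,120,90)],float)
u=raw([(8,22),(762,32),(70,340),(521,111),(746,112)])
th=np.linspace(0,2*np.pi,180)
def Wd(p,Q):
    c,n=np.cos(p[2]),np.sin(p[2]);Q=np.atleast_2d(Q)/1000
    return np.c_[p[0]+c*Q[:,0]-n*Q[:,1],p[1]+n*Q[:,0]+c*Q[:,1],Q[:,2]]
marks=[(-30,(300,76)),(-60,(210,57)),(-90,(124,74)),(-30,(323.5,304)),(-60,(244.5,315)),(-90,(162,302))]
X0=np.array([at_z(f,raw(m[1]),.06) for m in marks])
def circ(p):
    c=proj(f,Wd(p,np.c_[23.75*np.cos(th),85+23.75*np.sin(th),90+0*th]))
    return np.array([c[:,0].min()-220.35,c[:,0].max()-273.4,c[:,1].min()-167.2])
def mk(p):
    d=X0[:,:2]-p[:2]; return (-np.sin(p[2])*d[:,0]+np.cos(p[2])*d[:,1]-np.array([m[0] for m in marks])/1000)*1000
def r(p): return np.r_[(proj(f,Wd(p,P))-u).ravel(),circ(p),mk(p)]
q=least_squares(r,[.5525,.133,.018],loss='soft_l1'); p=q.x
print(p,q.fun.round(1))
print('socket',Wd(p,(0,85,90)),'tab0',Wd(p,(0,-30,112)),'half',Wd(p,(0,-60,64)))
# socket alone
q=least_squares(lambda a:circ([a[0],a[1],p[2]]),p[:2]);print(Wd(np.r_[q.x,p[2]],(0,85,90)),q.fun)
```

```text
[0.55361939 0.13543201 0.00945967] [-4.8 -0.7  2.4 -1.6 -2.2  3.1 -0.3  0.4  0.3  0.8 -0.4  3.4  0.1  0.2
  0.2  0.  -0.3 -0.3 -0.2]
socket [[0.55281533 0.2204282  0.09      ]] tab0 [[0.55390317 0.10543335 0.112     ]] half [[0.55418696 0.07543469 0.064     ]]
[[0.55285043 0.21916111 0.09      ]] [-1.90918819  1.90822331  0.09694479]
```

```bash
python3 -m pendant '[[[255,2.5,-4.9,10,0,0,0],[255,0,0,20,0,0,0],[255,0,0,20,0,0,0],[255,0,0,12,0,0,0],[255,0,0,4,0,0,0],[255,0,0,0,0,0,0],[255,0,0,0,0,0,0]]]'
python3 -m pendant '[[[255,0,0,2,0,0,0],[255,0,0,2,0,0,0],[255,0,0,2,0,0,0],[255,0,0,2,0,0,0],[255,0,0,0,0,0,0],[255,0,0,0,0,0,0]]]'
```

```text
t: 7.85
ee_pos: [0.5519, 0.2201, 0.1453]
tool_rot: [-0.032, 3.14, 0.001]
force: [0.1, -0.3, 0.1]
opening: 0.0374
grasp_force: 30.3
t: 8.45
ee_pos: [0.5516, 0.2201, 0.1362]
tool_rot: [0.033, -3.141, 0.0]
force: [0.8, -0.4, -0.4]
opening: 0.0371
grasp_force: 30.3
```

```bash
python3 -m pendant '[[[255,0,0,2,0,0,0],[255,0,0,2,0,0,0],[255,0,0,2,0,0,0],[255,0,0,2,0,0,0],[255,0,0,2,0,0,0],[255,0,0,0,0,0,0],[255,0,0,0,0,0,0]]]'
python3 -m pendant '[[[255,0,0,1,0,0,0],[255,0,0,1,0,0,0],[255,0,0,0.5,0,0,0],[255,0,0,0.5,0,0,0],[255,0,0,0,0,0,0],[255,0,0,0,0,0,0]]]'
```

```text
t: 9.15
ee_pos: [0.5515, 0.2201, 0.1262]
tool_rot: [0.033, -3.141, 0.0]
force: [1.2, 0.8, -0.9]
opening: 0.037
grasp_force: 30.3
t: 9.75
ee_pos: [0.5516, 0.2201, 0.1233]
tool_rot: [-0.033, 3.141, -0.0]
force: [1.3, 1.0, 0.7]
opening: 0.0372
grasp_force: 30.3
```

```bash
python3 -m pendant '[[[255,0,0,0.5,0,0,0],[255,0,0,0.5,0,0,0],[255,0,0,0,0,0,0],[255,0,0,0,0,0,0]]]'
python3 -m pendant '[[[100,0,0,0,0,0,0],[100,0,0,0,0,0,0],[100,0,0,0,0,0,0],[100,0,0,0,0,0,0],[100,0,0,-15,0,0,0],[100,0,0,-35,0,0,0],[100,0,0,-30,0,0,0],[100,0,0,-15,0,0,0],[100,0,0,0,0,0,0],[100,0,0,0,0,0,0]]]'
python3 - <<'E'
from cell import robot, viewer
from h import *
f=viewer.grab_frame('wrist'); pickle.dump(f,open('w4.pkl','wb'))
im=cv2.cvtColor(f['image'],cv2.COLOR_RGB2BGR)
cv2.imwrite('pics/w4.png',cv2.resize(im,(800,600),interpolation=cv2.INTER_CUBIC))
s=robot.get_state(); print(s['t'],s['ee_pos'],s['tool_rot'],s['qpos'][5],s['opening'])
for z in(.132,.09): print(proj(f,[[.5517,.2195,z]])*25/16)
E
```

```text
t: 10.15
ee_pos: [0.5517, 0.2202, 0.1228]
tool_rot: [-0.033, 3.141, 0.0]
force: [0.1, 0.5, 5.1]
opening: 0.0377
grasp_force: 30.7
t: 11.15
ee_pos: [0.5516, 0.2201, 0.2174]
tool_rot: [-0.033, 3.141, 0.0]
force: [-0.1, -0.1, -0.5]
opening: 0.052
grasp_force: 0.0
11.2 [0.55133643 0.22003039 0.21650069] [ 3.26391077e-02 -3.14043094e+00  5.68904266e-04] 0.3589231629943449 0.05184894514046716
[[393.24141149 328.54701602]]
[[393.33273731 304.05377689]]
```

View pics/w4.png

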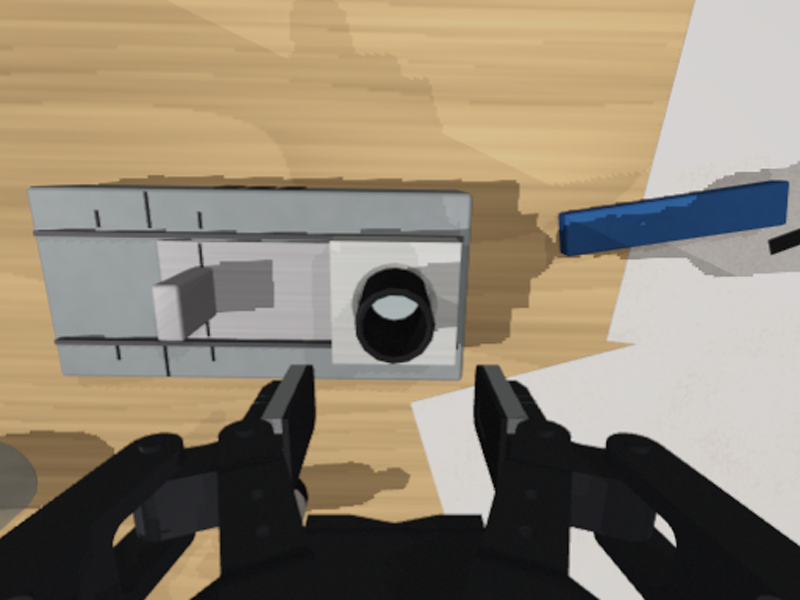

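The tube stands in the socket, with its rim at (394,326) against a predicted (393,328), so it is fully down. The tab is at about (180,300). Next I'll grip the tab.

```bash
python3 -m pendant '[[[100,0,-20,0,0,0,0],[100,0,-40,0,0,0,0],[100,0,-35,0,0,0,0],[100,0,-20.3,0,0,0,0],[100,0,0,20,0,0,0],[100,0,0,35,0,0,0],[100,0,0,30,0,0,0],[100,0,0,20,0,0,0],[100,0,0,10,0,0,0],[100,0,0,5,0,0,0],[100,0,0,0,0,0,0],[100,0,0,0,0,0,0]]]'
python3 -m pendant '[[[255,0,0,0,0,0,0],[255,0,0,0,0,0,0],[255,0,0,0,0,0,0],[255,0,0,0,0,0,0],[255,0,0,0,0,0,0],[255,0,0,0,0,0,0],[255,0,0,0,0,0,0],[255,0,0,0,0,0,0]]]' 40
```

```text
t: 12.4
ee_pos: [0.5544, 0.105, 0.0983]
tool_rot: [-0.033, 3.14, 0.0]
force: [0.8, 0.1, 0.6]
opening: 0.0516
grasp_force: 0.0
t: 13.2
ee_pos: [0.5542, 0.1051, 0.098]
tool_rot: [-0.032, 3.14, 0.001]
force: [-0.8, 3.8, 6.1]
opening: 0.0136
grasp_force: 40.2
```

```bash
python3 -m pendant '[[[255,0,-4,0,0,0,0],[255,0,-5,0,0,0,0],[255,0,-5,0,0,0,0],[255,0,-5,0,0,0,0],[255,0,-5,0,0,0,0],[255,0,-4,0,0,0,0],[255,0,-2,0,0,0,0],[255,0,0,0,0,0,0],[255,0,0,0,0,0,0],[255,0,0,0,0,0,0],[255,0,0,0,0,0,0]]]'
python3 - <<'E'
from cell import robot, viewer
from h import *
s=robot.get_state(); print(s['t'],s['ee_pos'],s['force'],s['opening'])
f=viewer.grab_frame('wrist'); pickle.dump(f,open('w5.pkl','wb'))
g=viewer.grab_frame('scene'); pickle.dump(g,open('s5.pkl','wb'))
im=cv2.cvtColor(f['image'],cv2.COLOR_RGB2BGR)
W=np.zeros((600,800,3),np.uint8)
W[:375,:500]=cv2.resize(im,(500,375),interpolation=cv2.INTER_AREA)
b=crop('',g,236,120,126,90,3.6*0.95); W[-b.shape[0]:,-b.shape[1]:]=b[:600,:800]
cv2.imwrite('pics/w5.png',W)
E
```

```text
t: 14.3
ee_pos: [0.5545, 0.0762, 0.098]
tool_rot: [-0.034, 3.141, 0.004]
force: [-2.6, 9.4, 5.9]
opening: 0.0136
grasp_force: 41.0
14.3 [0.5544866  0.07616214 0.09796077] [-2.57255363  9.39263162  5.86620568] 0.013551916075527354
```

View pics/w5.png

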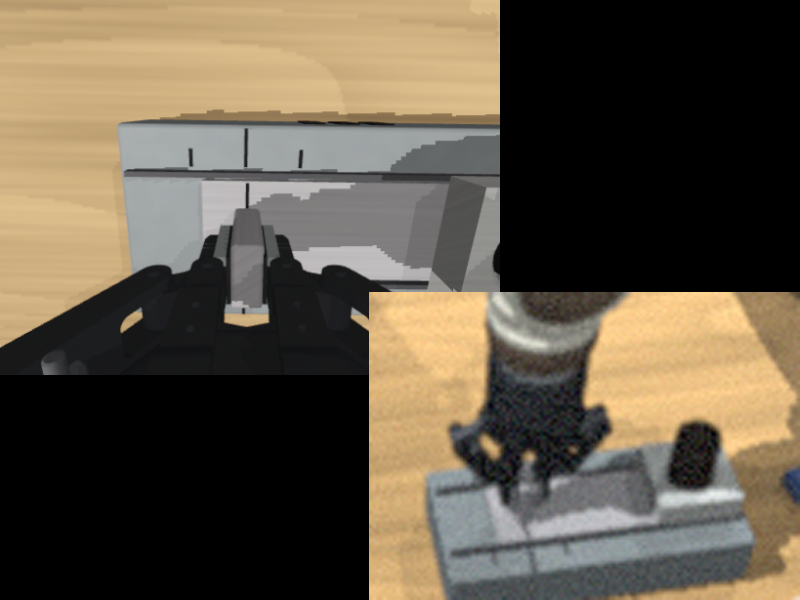

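The pictures show the plate line at (247,195), nearly in line with the long mark at (246,148), and the tube standing upright. I'll measure the remaining offset to sub-pixel accuracy.

Run:
```python
from h import *
f=pickle.load(open('w5.pkl','rb')); g=cv2.cvtColor(f['image'],cv2.COLOR_RGB2GRAY).astype(float)
def cols(rows,c0):
    o=[]
    for v in rows:
        w=g[v,c0-7:c0+8]; d=np.clip(np.median(w)-w-15,0,None)
        if d.sum()>20: o.append((d@np.arange(c0-7,c0+8)/d.sum(),v))
    return np.array(o)
def pl(rows,c0,z): 
    c=cols(rows,c0); return np.array([at_z(f,p,z) for p in c])
H=pl(range(136,168),252,.06);C=pl(range(157,168),308,.06);O=pl(range(155,166),195,.06);L=pl(range(190,211),253,.064)
for n,a in zip('HCOL',(H,C,O,L)): print(n,len(a),a[:,:2].mean(0).round(5),a[:,1].std().round(5),np.polyfit(a[:,0],a[:,1],1).round(4))
```

```text
H 32 [0.50591 0.07454] 3e-05 [0.0023 0.0734]
C 11 [0.51085 0.10448] 3e-05 [-0.0058  0.1075]
O 11 [0.51098 0.04469] 2e-05 [-0.0033  0.0464]
L 21 [0.53134 0.0758 ] 7e-05 [0.0106 0.0702]
```

```bash
python3 -m pendant '[[[255,0,-1.1,0,0,0,0],[255,0,0,0,0,0,0],[255,0,0,0,0,0,0],[255,0,0,0,0,0,0],[255,0,0,0,0,0,0],[255,0,0,0,0,0,0],[255,0,0,0,0,0,0],[255,0,0,0,0,0,0],[255,0,0,0,0,0,0],[255,0,0,0,0,0,0]]]'
python3 - <<'E'
from cell import robot, viewer
from h import *
f=viewer.grab_frame('wrist'); g=cv2.cvtColor(f['image'],cv2.COLOR_RGB2GRAY).astype(float)
def pl(rows,c0,z):
    o=[]
    for v in rows:
        w=g[v,c0-7:c0+8]; d=np.clip(np.median(w)-w-15,0,None)
        if d.sum()>20: o.append(at_z(f,(d@np.arange(c0-7,c0+8)/d.sum(),v),z))
    return np.array(o)[:,:2].mean(0)
print(pl(range(136,168),253,.06),pl(range(190,211),253,.064))
W=np.zeros((600,800,3),np.uint8); a=crop('',f,130,110,260,150,3); W[:a.shape[0],:780]=a
cv2.imwrite('pics/w6.png',W)
E
```

```text
t: 15.4
ee_pos: [0.5545, 0.0751, 0.098]
tool_rot: [-0.034, 3.141, 0.004]
force: [-3.4, 9.8, 7.3]
opening: 0.0134
grasp_force: 41.1
[0.50589618 0.07453696] [0.53134591 0.07474707]
```

View pics/w6.png

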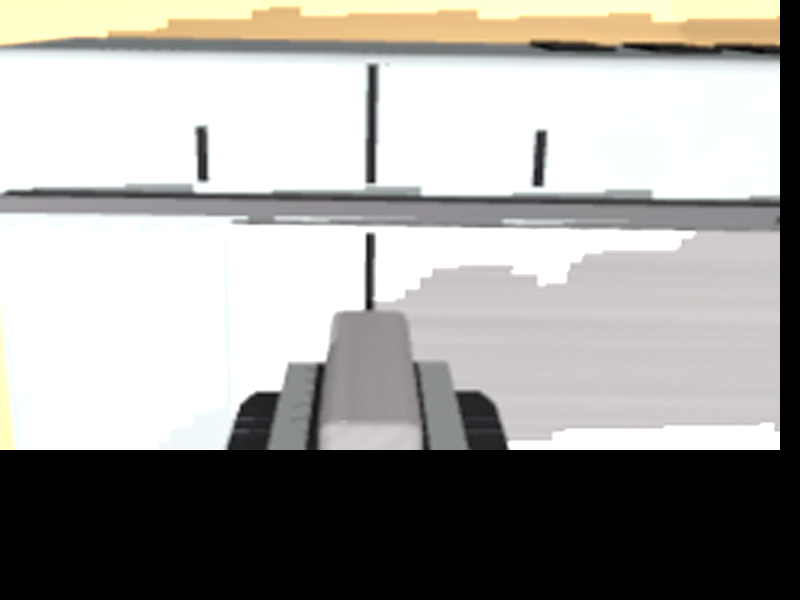

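The plate line (370,270) now continues the long mark (371,125), the pull is 9.8 N as expected at half travel, and the grip is firm. I'm handing in.

```bash
python3 -c "
from cell import robot
print(robot.hand_in())"
```

```text
the job is handed in; nothing more can be done
None
```

The 38 mm tube stands upright and fully down in the socket, released, and the arm is still holding the shutter at the half-travel mark; the job was handed in at about 15.5 s of the 56 s allowed.

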